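Set the welder's selector and arm it

ROBOT

A 7-joint arm with a two-finger parallel gripper is mounted at the origin on the work surface. World frame = base frame: x ahead of the robot, y to its left, z up, the work surface at z = 0. Lengths are in m, angles in rad, forces in N, time in s.
With the tool pointing down it reaches from about 0.4 to 0.875 m from the base axis. Payload 6.5 kg.
Tool frame: the origin (TCP) lies midway between the tips of the shut fingers; the grasp point (between the pads) lies 19 mm behind it (ctrl.tcp_to_grasp is the distance from the TCP to the grasp point, in m); z points along the fingers, y is the line along which they close (so a half turn about z gives the same grasp; the last joint's range is limited). The gripper opens to 88 mm and grips with 3 to 60 N. Pads are 18 mm wide; open, the fingers measure 123 mm over their backs; the gripper's body (75 mm by 187 mm) begins 45 mm behind the grasp point.
Start: joints at [-1.289, 0.536, -0.004, 1.538, 0.003, 1.067, -0.071], TCP at [0.222, 0.611, 0.239] pointing down, gripper open.
Joint ranges: [-2.7, 2.7], [-0.37, 2.16], [-1.27, 1.26], [0.24, 2.4], [-1.31, 4.45], [0.19, 1.91], [-2.76, 2.76]. Speed limits (rad/s): [2.39, 2.39, 3.14, 3.14, 3.14, 3.14, 3.14].

INTERFACE

Orientations are given as a rotation vector (axis times angle).
In Python, from cell import ctrl, get_image, job, nets gives the robot as it stands. The module is installed in compiled form; this text tells all that it offers.
- The arm moves only by the tool arm_command, never from a script. Its argument "commands" is a list of rows, each an object of numbers: "hand": the closure, from 0 (fully open) to 1 (shut); "tx", "ty", "tz": the shift along the tool's x, y, z in m; "roll": the turn about the tool's z in rad. In form: [{"hand": .., "tx": .., "ty": .., "tz": .., "roll": ..}, ...]. A call has exactly 10 rows; each row is the pose to reach, as a shift and turn from the pose commanded when the call began, along the tool's axes at that moment; what a row does not reach only later rows make up. A row lasts 1/12 s, in which the tool goes at most 41.7 mm and 7.16 degrees, less where a joint would pass 70% of its speed; a pose out of reach is approached as far as the arm can. A call with a gripper value outside its range is refused whole. The fingers move at their own pace and stop on an object; "newtons" is the grip in N (left out, the last holds). Time passes only in rows, so rows that repeat a pose let the fingers close, or fill a call up. It gives the time, the measured TCP pose, the force, the opening and the grip force at its end, in the units of the state.
- ctrl.get_state(): the state, without advancing time (a new reading comes with each control period).
- get_image(name): name is "side" or "top"; returns a dict with "frame" (420x560x3 uint8, red, green, blue), "fx", "fy", "cx", "cy" (pixels), "rvec" (rotation vector, rad) and "tvec" (3), from world to camera coordinates, as OpenCV has them. Camera axes: x right, y down, z forward; pixel columns grow to the right and rows downward; lengths in m; the calibration is good to about 2 mm. A picture is of the moment at which its call begins. There is no depth.
- job.sign_off(): hands the job in; it is judged then, once.
Trained networks look in a picture, given as the dict that the camera call returned (one of the last four; its "shot" number tells which), for a name from the list of things; names that differ only in an ending like _2 or _b are one class to them, and where a whole thing is asked for, a point or a joint stands for the part that bears it (a point fixed in the world has none). Each returns a list of dicts, best first, with "score" (0 to 1); they miss things now and then, are a little off and sometimes report something else, mostly with a low value. They report only what shows in the picture. A call takes as long as a camera call.
- nets.recognise(picture, thing): "point" ([column, row] in pixels, amid what is visible of it).
The state is a dict: "clock": time; "qpos": joint angles; "qvel": joint speeds; "effort": joint torques, N m; "position": TCP position; "orientation": TCP orientation; "wrist_force": force on the tool from outside, world axes, zero at the start; "torque": the same for the moment, N m; "opening": finger opening in m; "gripper_force": force on a finger pad.
Only numpy, scipy, OpenCV 4.12 (cv2) and the standard library are available. Lean on these libraries where they do the work, as an engineer would, in place of code of your own. Each camera call takes 0.05 s, during which the arm holds its last target. There are 200 camera calls.

TASK

On the grey control unit of the bench welder, push the selector's orange tab round until it points at the green dot, then press the white button fully down and let it come up again. Never press the button while the tab points elsewhere. Nothing is to be picked up: leave all the loose things on the unit and the bench where they are.

Things in the scene. Friction and masses are not known exactly. Their poses are not given: they have to be found in the camera images.
- unit: grey flat-topped control unit, fixed, 260 (its x) x 400 (its y) x 60 mm high; origin at the centre of its underside, on the bench. Its top, 60 mm above the bench, is flat but for the selector, the dots, the button and two loose things (jar, ring). Its -x side faces the robot, turned up to about 20 degrees.
- selector: rotary selector on the unit's top: black hub 64 mm across, 24 mm high, with one orange radial tab. Origin on its vertical axis, at the level of the unit's top, z up; its x axis runs out along the tab. Turns both ways without stops or clicks; friction about 0.1 N m; stays where it is left. It starts with the tab away from the robot and the dots. Only the low dots lie within 125 mm of the axis.
- tab_end (a point): middle of the outer end face of the orange tab, 85 mm from the selector's axis, 23 mm above the unit's top. The tab is an upright fin, 10 mm thick, from 28 to 85 mm from the axis, its lower edge 8 mm and its upper edge 38 mm above the unit's top
- button (a joint): travel of the white button, m: 0 up, 0.006 fully down; spring back, about 5 N when fully down
- button_top (a point): middle of the top face of the white push button, 32 mm diameter, standing in a black housing on the unit's top beside the selector; pressed straight down
- button_base: black round housing of the white button, 48 mm across, 12 mm high, fixed on the unit's top; the button's top stands 22 mm above the unit's top; origin at the centre of its underside
- mark_green: green dot, fixed disc of 22 mm diameter, 3 mm high, on the unit's top, 102 mm from the selector's axis; origin at the centre of its underside. One of five dots (green, blue, yellow, red, black) 40 degrees apart on the robot's side of the selector; their order differs from run to run.
- mark_blue: blue dot, fixed disc of 22 mm diameter, 3 mm high, on the unit's top, 102 mm from the selector's axis; origin at the centre of its underside. One of five dots (green, blue, yellow, red, black) 40 degrees apart on the robot's side of the selector; their order differs from run to run.
- mark_yellow: yellow dot, fixed disc of 22 mm diameter, 3 mm high, on the unit's top, 102 mm from the selector's axis; origin at the centre of its underside. One of five dots (green, blue, yellow, red, black) 40 degrees apart on the robot's side of the selector; their order differs from run to run.
- mark_red: red dot, fixed disc of 22 mm diameter, 3 mm high, on the unit's top, 102 mm from the selector's axis; origin at the centre of its underside. One of five dots (green, blue, yellow, red, black) 40 degrees apart on the robot's side of the selector; their order differs from run to run.
- mark_black: black dot, fixed disc of 22 mm diameter, 3 mm high, on the unit's top, 102 mm from the selector's axis; origin at the centre of its underside. One of five dots (green, blue, yellow, red, black) 40 degrees apart on the robot's side of the selector; their order differs from run to run.
- bur_jar: small amber jar with a steel cap, 32 mm diameter, 45 mm high, loose on the unit's top; origin at its underside; leave alone
- ring: silver finger ring lying on the unit's top, 23 mm outer diameter, 6 mm high, loose; origin at its underside; leave alone
- hammer: bench hammer 220 mm long lying on the bench left of the unit; leave alone
- screwdriver: screwdriver 170 mm long lying on the bench right of the unit; leave alone
- carton: yellow carton 120 x 75 x 55 mm on the bench; origin at its underside; leave alone
- block: square steel bench block 65 x 65 x 18 mm; origin at its underside; leave alone
- pliers: pliers with green handles, about 120 mm long, lying on the bench; leave alone

How it is judged:
On the way, in this order (a step that is already met when the one before it is completed fails the run):
1. the tab points at the green dot and has stopped (y of mark_green in the frame of selector between -0.01 and 0.01 m and x of mark_green in the frame of selector above 0 m and value of joint button below 0.0015 m and angular speed of selector below 0.2 rad/s), for 0.3 s.
2. the white button is pressed down with the tab at the green dot (y of mark_green in the frame of selector between -0.01 and 0.01 m and x of mark_green in the frame of selector above 0 m and value of joint button above 0.0045 m), for 0.05 s.
At the end, for the whole second after the job is handed in: The centre line of the tab passes within 10 mm of the green dot's centre (inside the dot), on the tab's side of the axis, and the selector is still; the button has been pressed (over 4.5 of its 6 mm) and is up again (under 1.5 mm); every loose thing is within 30 mm of where it began (y of mark_green in the frame of selector between -0.01 and 0.01 m and x of mark_green in the frame of selector above 0 m and value of joint button below 0.0015 m and angular speed of selector below 0.05 rad/s and distance of each of bur_jar, ring, hammer, screwdriver, carton, block, pliers from where it was at the start of the episode below 0.03 m); the robot touches nothing.
It fails at once if the button is pressed while the tab does not point at the green dot (value of joint button above 0.003 m and not (y of mark_green in the frame of selector between -0.012 and 0.012 m and x of mark_green in the frame of selector above 0 m)).
It fails at once if a loose thing is pushed away (distance of any of bur_jar, ring, hammer, screwdriver, carton, block, pliers from where it was at the start of the episode above 0.03 m).
It fails at once if a loose thing is lifted off the unit or the bench (height (world z) of any of bur_jar, ring above 0.08 m or height (world z) of any of hammer, screwdriver, carton, block, pliers above 0.03 m).
It also fails if it takes over 54 s, if anything falls off the work surface, if the arm or the gripper's body presses on something with over 40 N, if the wrist force passes 120 N, or if a joint passes its speed limit or range.

## Working session

There is one attempt and no reset: what is moved stays moved. The work goes in short steps, Python scripts to look and compute and a tool call to move; the robot and the scene stay as the last step left them, time stands still between calls to the robot, and variables do not carry over. Pictures are saved under pics/ and viewed, at most 10 in all, crops included, and the job is handed in when it is done.

Besides the shell and the picture viewer there is one more tool, called after ">>>" as name(argument=value, ...), one argument or row to a line, values as JSON. arm_command: Moves the arm, as the interface text tells. Its arguments: {"type":"object","properties":{"commands":{"type":"array","items":{"type":"object","properties":{"hand":{"type":"number"},"tx":{"type":"number"},"ty":{"type":"number"},"tz":{"type":"number"},"roll":{"type":"number"}}}},"newtons":{"type":"number"}},"required":["commands"]}

```bash
mkdir -p pics; cat > h.py <<'E'
import numpy as np, cv2
from cell import ctrl,get_image,job,nets
def ray(im,p):
    R=cv2.Rodrigues(np.array(im['rvec'],float))[0];t=np.array(im['tvec'],float).ravel()
    d=R.T@np.array([(p[0]-im['cx'])/im['fx'],(p[1]-im['cy'])/im['fy'],1]);return -R.T@t,d
def onz(im,p,z):
    c,d=ray(im,p);return c+d*(z-c[2])/d[2]
def tri(obs):
    A=np.zeros((3,3));b=np.zeros(3)
    for im,p in obs:
        c,d=ray(im,p);d=d/np.linalg.norm(d);M=np.eye(3)-np.outer(d,d);A+=M;b+=M@c
    return np.linalg.solve(A,b)
def save(im,n): cv2.imwrite('pics/'+n,im['frame'][:,:,::-1])
E
python3 - <<'E'
from h import *
np.set_printoptions(precision=4,suppress=True)
T=get_image('top');S=get_image('side');save(T,'t0.png');save(S,'s0.png')
for n,z in dict(selector=.084,tab_end=.083,button_top=.082,button_base=.07,mark_green=.063,mark_blue=.063,mark_yellow=.063,mark_red=.063,mark_black=.063,bur_jar=.082,ring=.063,unit=.06).items():
    a=nets.recognise(T,n);b=nets.recognise(S,n)
    print(n,[(np.round(x['point'],1),round(x['score'],2),onz(T,x['point'],z)[:2]) for x in a[:2]],[(np.round(x['point'],1),round(x['score'],2)) for x in b[:2]], tri([(T,a[0]['point']),(S,b[0]['point'])]) if a and b else '')
print(ctrl.get_state())
E
```

```text
selector [(array([312.7, 210.6]), 0.78, array([ 0.5489, -0.1249]))] [(array([292.1, 239.8]), 0.56)] [ 0.5518 -0.1259  0.0952]
tab_end [(array([310.1, 207.3]), 0.94, array([ 0.5594, -0.1173])), (array([258.1, 166.3]), 0.72, array([0.6913, 0.0403]))] [(array([294.5, 240. ]), 0.89), (array([176.4, 146.9]), 0.16)] [ 0.5636 -0.1192  0.0788]
button_top [] [(array([260.1, 201.3]), 0.67), (array([283.7, 240.7]), 0.4)] 
button_base [(array([256.8, 209.9]), 0.73, array([0.5566, 0.0474])), (array([256.1, 165.2]), 0.5, array([0.6977, 0.0473]))] [(array([259.5, 202. ]), 0.46)] [0.5568 0.0477 0.0654]
mark_green [] [] 
mark_blue [] [(array([271.1, 273.8]), 0.56)] 
mark_yellow [] [(array([298.8, 279.5]), 0.64)] 
mark_red [(array([287.2, 233.1]), 0.38, array([ 0.4829, -0.0452]))] [(array([254.7, 234.4]), 0.58)] [ 0.4868 -0.0469  0.0701]
mark_black [(array([433.7, 226.6]), 0.64, array([ 0.4928, -0.4965]))] [] 
bur_jar [(array([256.1, 167. ]), 0.41, array([0.6895, 0.0466]))] [(array([252. , 236.9]), 0.74), (array([305.7, 177.3]), 0.58)] [ 0.6357  0.0737 -0.1158]
ring [(array([393.4, 259.8]), 0.52, array([ 0.394, -0.368]))] [] 
unit [(array([290.2, 204.5]), 0.74, array([ 0.5721, -0.0568]))] [(array([283.1, 241.5]), 0.91), (array([358.3, 395.7]), 0.48)] [ 0.5763 -0.0562 -0.0071]
{'clock': 1.3, 'qpos': array([-1.2892,  0.5364, -0.0044,  1.5379,  0.0026,  1.0673, -0.0711]), 'qvel': array([ 0.0002,  0.0001, -0.0003,  0.0011, -0.0013,  0.0019, -0.0009]), 'effort': array([ -0.0004, -57.089 ,   0.9896, -25.1925,  -0.0563,   0.0107,
         0.    ]), 'position': array([0.2215, 0.6111, 0.2387]), 'orientation': array([ 0.5434,  3.0942, -0.    ]), 'wrist_force': array([-0.5163,  0.393 , -0.0826]), 'torque': array([ 0.0118, -0.0052, -0.0134]), 'gripper_force': 0.0, 'opening': 0.08813979234066424}
```

View pics/t0.png

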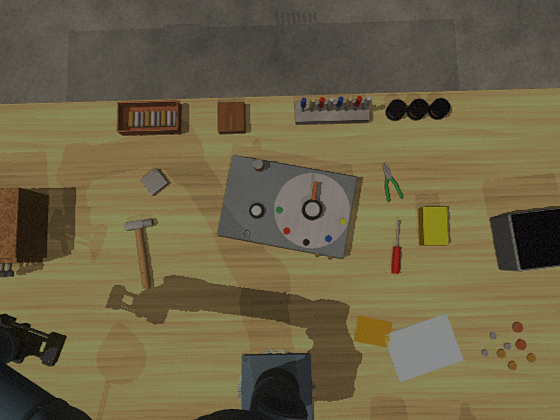

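View pics/s0.png

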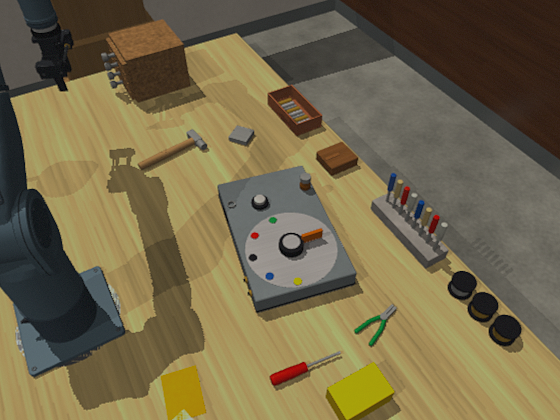

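The top view shows the hub at about (313,210), with the tab pointing up to (316,178). Green is at (279,210), red (287,231), black (306,242), blue (328,239) and yellow (342,221). The button is at (257,211), the jar at (259,164) and the ring at (247,233). Green is the dot nearest the button. Next I'll get colour centroids for better precision.

```bash
cat > m.py <<'E'
from h import *
np.set_printoptions(precision=4,suppress=True)
def blobs(im,roi):
    hsv=cv2.cvtColor(im['frame'],cv2.COLOR_RGB2HSV);x0,y0,x1,y1=roi
    out={}
    for n,lo,hi in [('green',45,88),('red',172,4),('blue',98,125),('yellow',25,36),('tab',7,18)]:
        h=hsv[...,0];m=((h>=lo)&(h<=hi)) if lo<hi else ((h>=lo)|(h<=hi))
        m=(m&(hsv[...,1]>110)&(hsv[...,2]>60)).astype(np.uint8)
        k=np.zeros_like(m);k[y0:y1,x0:x1]=m[y0:y1,x0:x1]
        c,l,s,ce=cv2.connectedComponentsWithStats(k)
        if c>1:
            i=1+np.argmax(s[1:,4]);out[n]=(ce[i],s[i,4],np.argwhere(l==i)[:,::-1])
    return out
RT=(270,165,352,250);RS=(243,205,340,300)
E
python3 - <<'E'
from m import *
T=get_image('top');S=get_image('side')
bt=blobs(T,RT);bs=blobs(S,RS)
P={}
for n in bt:
    z=.083 if n=='tab' else .063
    q=onz(T,bt[n][0],z);P[n]=q
    print(n,bt[n][0],bt[n][1],q[:2],'side',(bs[n][0],bs[n][1],onz(S,bs[n][0],z)[:2],tri([(T,bt[n][0]),(S,bs[n][0])])) if n in bs else None)
from scipy.optimize import least_squares
ns=[n for n in('green','red','blue','yellow') if n in P]
for tag,Q in (('T',P),('S',{n:onz(S,bs[n][0],.063) for n in ns if n in bs})):
    r=least_squares(lambda c:[np.hypot(*(Q[n][:2]-c))-.102 for n in Q if n!='tab'],[.55,-.12]);print(tag,'axis',r.x,r.fun)
    for n in Q: print(n,np.degrees(np.arctan2(*(Q[n][:2]-r.x)[::-1])))
c=bt['tab'][2];print(onz(T,c[c[:,1].argmin()],.098))
u=T['frame'][140:265,205:375,::-1];cv2.imwrite('pics/t1.png',cv2.resize(u,None,fx=4.5,fy=4.5,interpolation=cv2.INTER_CUBIC))
for p,z in (((257,210.5),.082),((312.7,209.5),.084)):print(onz(T,p,z))
for p,z in (((260.3,200.8),.082),((291,241.5),.084)):print(onz(S,p,z))
E
```

```text
green [278.8214 209.4286] 28 [ 0.5572 -0.0209] side (array([272.3939, 219.6364]), np.int32(33), array([ 0.5577, -0.0229]), array([ 0.558 , -0.0211,  0.0608]))
red [286.2286 230.5714] 35 [ 0.4908 -0.0424] side (array([254.2927, 235.0976]), np.int32(41), array([ 0.4914, -0.0449]), array([ 0.4916, -0.0427,  0.0602]))
blue [328.129 238.129] 31 [ 0.4646 -0.1711] side (array([269.1905, 275.7143]), np.int32(42), array([ 0.4648, -0.173 ]), array([ 0.4651, -0.1715,  0.0606]))
yellow [342.5    221.1667] 36 [ 0.516  -0.2173] side (array([297.32, 280.86]), np.int32(50), array([ 0.5167, -0.2195]), array([ 0.5169, -0.2179,  0.0605]))
tab [314.1406 190.7344] 64 [ 0.6104 -0.1312] side (array([311.6417, 235.1444]), np.int32(187), array([ 0.6118, -0.1316]), array([ 0.611 , -0.1315,  0.0832]))
T axis [ 0.5541 -0.1226] [-0.0002  0.0002 -0.0002  0.    ]
green 88.28071775188383
red 128.28982182863953
blue -151.58084699685188
yellow -111.93366887373904
tab -8.675511666157858
S axis [ 0.5547 -0.1248] [ 0. -0.  0.  0.]
green 88.32365587927781
red 128.37232553646044
blue -151.82872944053017
yellow -111.91520813158786
[ 0.6352 -0.1306  0.098 ]
[0.5534 0.046  0.082 ]
[ 0.5523 -0.125   0.084 ]
[0.5541 0.0374 0.082 ]
[ 0.5554 -0.1234  0.084 ]
```

View pics/t1.png

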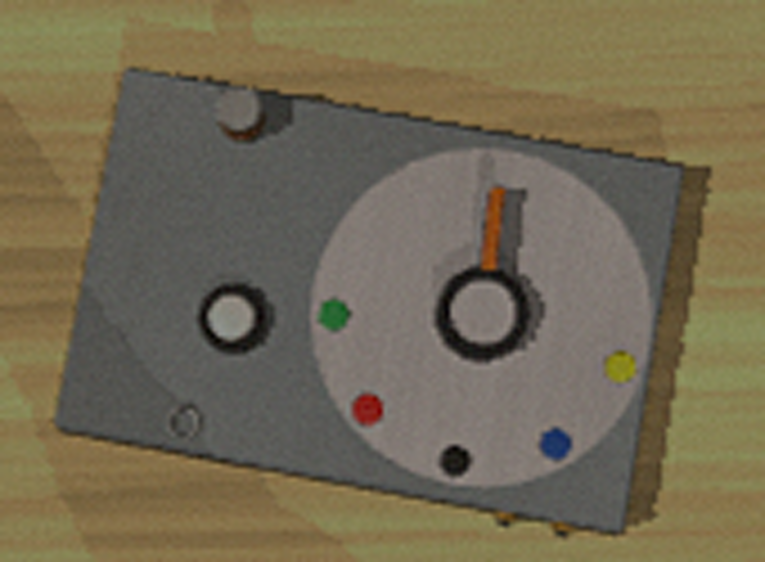

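>>> arm_command(
  commands=[
    {"hand": 1, "tx": -0.015, "ty": -0.014, "tz": 0, "roll": 0},
    {"hand": 1, "tx": -0.042, "ty": -0.04, "tz": 0, "roll": 0},
    {"hand": 1, "tx": -0.07, "ty": -0.066, "tz": 0, "roll": 0},
    {"hand": 1, "tx": -0.098, "ty": -0.093, "tz": 0, "roll": 0},
    {"hand": 1, "tx": -0.126, "ty": -0.119, "tz": 0, "roll": 0},
    {"hand": 1, "tx": -0.154, "ty": -0.146, "tz": 0, "roll": 0},
    {"hand": 1, "tx": -0.182, "ty": -0.172, "tz": 0, "roll": 0},
    {"hand": 1, "tx": -0.21, "ty": -0.199, "tz": 0, "roll": 0},
    {"hand": 1, "tx": -0.238, "ty": -0.226, "tz": 0, "roll": 0},
    {"hand": 1, "tx": -0.266, "ty": -0.252, "tz": 0, "roll": 0},
  ],
  newtons=20,
)

```text
clock: 2.23
position: [0.3863, 0.2817, 0.239]
orientation: [0.543, 3.094, 0.001]
wrist_force: [0.2, 0.1, 0.0]
opening: 0.0234
gripper_force: 0.0
```

>>> arm_command(
  commands=[
    {"hand": 1, "tx": -0.028, "ty": -0.027, "tz": 0, "roll": 0.1},
    {"hand": 1, "tx": -0.056, "ty": -0.053, "tz": 0, "roll": 0.2},
    {"hand": 1, "tx": -0.084, "ty": -0.08, "tz": 0, "roll": 0.3},
    {"hand": 1, "tx": -0.112, "ty": -0.106, "tz": 0, "roll": 0.4},
    {"hand": 1, "tx": -0.14, "ty": -0.133, "tz": 0, "roll": 0.5},
    {"hand": 1, "tx": -0.168, "ty": -0.159, "tz": 0, "roll": 0.6},
    {"hand": 1, "tx": -0.196, "ty": -0.186, "tz": 0, "roll": 0.7},
    {"hand": 1, "tx": -0.224, "ty": -0.212, "tz": 0, "roll": 0.8},
    {"hand": 1, "tx": -0.252, "ty": -0.239, "tz": 0, "roll": 0.9},
    {"hand": 1, "tx": -0.28, "ty": -0.265, "tz": 0, "roll": 1.0},
  ],
)

```text
clock: 3.07
position: [0.5593, -0.0629, 0.239]
orientation: [1.966, 2.45, 0.001]
wrist_force: [0.6, 0.5, -0.4]
opening: 0.0003
gripper_force: 0.0
```

```bash
cat >> m.py <<'E'
A=np.array([.5543,-.1237])
def pose():
    s=ctrl.get_state();R=cv2.Rodrigues(np.array(s['orientation']))[0];return s,np.array(s['position']),R
def goto(xy,z,head):
    "tx ty tz roll to reach world xy,z with tool-x heading (deg)"
    s,p,R=pose();h=np.degrees(np.arctan2(R[1,0],R[0,0]))
    d=R.T@(np.array([*xy,z])-p);return np.round(d,4),np.round(np.radians((h-head+180)%360-180),3)
def onarc(phi,d,r=.062):
    f=np.radians(phi);return A+r*np.array([np.cos(f),np.sin(f)])-d*np.array([-np.sin(f),np.cos(f)])
E
python3 -c "
from m import *
s,p,R=pose();print(s['clock'],p,s['opening'],s['qpos']);print(goto(onarc(-8.7,.032),.16,81.3))"
```

```text
3.0667 [ 0.5593 -0.0629  0.239 ] 0.0002808629537729708 [-0.3232  0.4125  0.4636  1.7959 -0.2174  0.983   0.4464]
(array([-0.1105,  0.0281,  0.0791]), np.float64(0.37))
```

>>> arm_command(
  commands=[
    {"hand": 1, "tx": -0.015, "ty": 0.004, "tz": 0.005, "roll": 0.05},
    {"hand": 1, "tx": -0.035, "ty": 0.009, "tz": 0.015, "roll": 0.11},
    {"hand": 1, "tx": -0.055, "ty": 0.014, "tz": 0.025, "roll": 0.17},
    {"hand": 1, "tx": -0.075, "ty": 0.019, "tz": 0.035, "roll": 0.23},
    {"hand": 1, "tx": -0.095, "ty": 0.024, "tz": 0.045, "roll": 0.29},
    {"hand": 1, "tx": -0.111, "ty": 0.028, "tz": 0.055, "roll": 0.34},
    {"hand": 1, "tx": -0.111, "ty": 0.028, "tz": 0.065, "roll": 0.37},
    {"hand": 1, "tx": -0.111, "ty": 0.028, "tz": 0.075, "roll": 0.37},
    {"hand": 1, "tx": -0.111, "ty": 0.028, "tz": 0.079, "roll": 0.37},
    {"hand": 1, "tx": -0.111, "ty": 0.028, "tz": 0.079, "roll": 0.37},
  ],
)

```text
clock: 3.9
position: [0.6096, -0.1611, 0.1584]
orientation: [-2.374, -2.054, 0.001]
wrist_force: [-0.1, 0.6, -0.4]
opening: 0.0003
gripper_force: 0.0
```

```bash
python3 -c "
from m import *
s,p,R=pose();print(s['clock'],p,onarc(-8.7,.032));print(goto(onarc(-8.7,.032),.075,81.3))
S=get_image('side');T=get_image('top');cv2.imwrite('pics/a.png',np.hstack([cv2.resize(im['frame'][120:320,180:380,::-1],(400,400)) for im in(T,S)]))
"
```

```text
3.9 [ 0.6096 -0.1611  0.1584] [ 0.6107 -0.1647]
(array([-0.0036,  0.0019,  0.0834]), np.float64(0.008))
```

View pics/a.png

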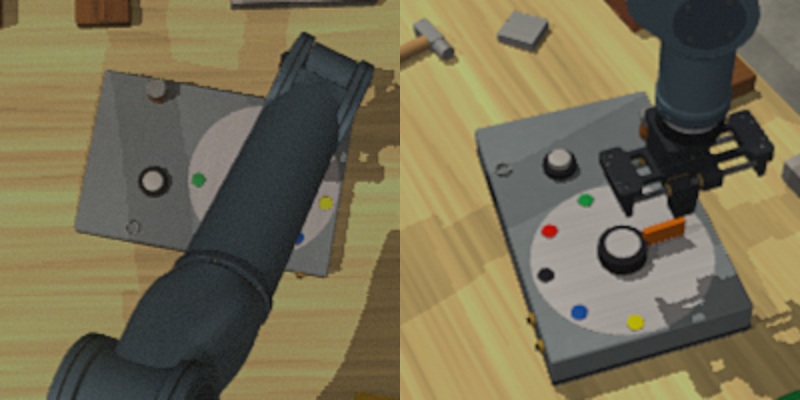

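The side view shows the tab (665,230 in the composite) still in its starting direction. The shut fingers hang above it on the right (-y) side, and the jar, ring and button are clear.

>>> arm_command(
  commands=[
    {"hand": 1, "tx": -0.004, "ty": 0.002, "tz": 0.008, "roll": 0},
    {"hand": 1, "tx": -0.004, "ty": 0.002, "tz": 0.018, "roll": 0},
    {"hand": 1, "tx": -0.004, "ty": 0.002, "tz": 0.03, "roll": 0},
    {"hand": 1, "tx": -0.004, "ty": 0.002, "tz": 0.042, "roll": 0},
    {"hand": 1, "tx": -0.004, "ty": 0.002, "tz": 0.054, "roll": 0},
    {"hand": 1, "tx": -0.004, "ty": 0.002, "tz": 0.066, "roll": 0},
    {"hand": 1, "tx": -0.004, "ty": 0.002, "tz": 0.076, "roll": 0},
    {"hand": 1, "tx": -0.004, "ty": 0.002, "tz": 0.082, "roll": 0},
    {"hand": 1, "tx": -0.004, "ty": 0.002, "tz": 0.082, "roll": 0},
    {"hand": 1, "tx": -0.004, "ty": 0.002, "tz": 0.082, "roll": 0},
  ],
)

```text
clock: 4.83
position: [0.6119, -0.1675, 0.0775]
orientation: [-2.379, -2.052, 0.0]
wrist_force: [0.5, -0.4, 0.5]
opening: 0.0008
gripper_force: 0.0
```

```bash
cat > arc.py <<'E'
import sys
from m import *
a,b,d=map(float,sys.argv[1:4])
s,p,R=pose();print(s['clock'],p,s['wrist_force'])
for f in np.linspace(a,b,11)[1:]: 
    g=goto(onarc(f,d),.0755,90+f);print(round(f,1),np.round(g[0],3),g[1])
E
python3 arc.py -13 27 .017
```

```text
4.8333 [ 0.6119 -0.1675  0.0775] [ 0.4532 -0.3503  0.5019]
-9.0 [ 0.017 -0.002  0.002] 0.01
-5.0 [ 0.022 -0.     0.002] -0.06
-1.0 [0.026 0.    0.002] -0.13
3.0 [0.03  0.001 0.002] -0.199
7.0 [0.035 0.001 0.002] -0.269
11.0 [0.039 0.001 0.002] -0.339
15.0 [0.044 0.    0.002] -0.409
19.0 [ 0.048 -0.     0.002] -0.479
23.0 [ 0.053 -0.002  0.002] -0.549
27.0 [ 0.057 -0.003  0.002] -0.618
```

>>> arm_command(
  commands=[
    {"hand": 1, "tx": 0.008, "ty": -0.001, "tz": 0.001, "roll": 0.01},
    {"hand": 1, "tx": 0.016, "ty": -0.001, "tz": 0.002, "roll": 0.0},
    {"hand": 1, "tx": 0.022, "ty": 0, "tz": 0.002, "roll": -0.06},
    {"hand": 1, "tx": 0.026, "ty": 0, "tz": 0.002, "roll": -0.13},
    {"hand": 1, "tx": 0.03, "ty": 0.001, "tz": 0.002, "roll": -0.2},
    {"hand": 1, "tx": 0.035, "ty": 0.001, "tz": 0.002, "roll": -0.27},
    {"hand": 1, "tx": 0.039, "ty": 0.001, "tz": 0.002, "roll": -0.34},
    {"hand": 1, "tx": 0.044, "ty": 0, "tz": 0.002, "roll": -0.41},
    {"hand": 1, "tx": 0.048, "ty": 0, "tz": 0.002, "roll": -0.48},
    {"hand": 1, "tx": 0.053, "ty": -0.002, "tz": 0.002, "roll": -0.55},
  ],
)

```text
clock: 5.67
position: [0.6186, -0.1142, 0.0764]
orientation: [1.725, 2.623, 0.001]
wrist_force: [2.6, -2.4, -0.7]
opening: 0.0002
gripper_force: 0.9
```

```bash
python3 arc.py 23 63 .017; python3 -c "
from m import *
S=get_image('side');bs=blobs(S,RS)
q=onz(S,bs['tab'][0],.083);print(bs['tab'][:2],q,np.degrees(np.arctan2(*(q[:2]-A)[::-1])),np.hypot(*(q[:2]-A)))
cv2.imwrite('pics/b.png',cv2.resize(S['frame'][120:320,180:380,::-1],(600,600)))
"
```

```text
5.6667 [ 0.6186 -0.1142  0.0764] [ 2.5629 -2.4097 -0.7222]
27.0 [0.004 0.    0.001] -0.064
31.0 [0.008 0.001 0.001] -0.134
35.0 [0.013 0.001 0.001] -0.204
39.0 [0.017 0.001 0.001] -0.273
43.0 [0.022 0.001 0.001] -0.343
47.0 [0.026 0.001 0.001] -0.413
51.0 [ 0.03  -0.     0.001] -0.483
55.0 [ 0.035 -0.001  0.001] -0.553
59.0 [ 0.039 -0.003  0.001] -0.622
63.0 [ 0.043 -0.004  0.001] -0.692
(array([324., 215.]), np.int32(1)) [ 0.6759 -0.0911  0.083 ] 14.999549945748374 0.12584030416950137
```

View pics/b.png

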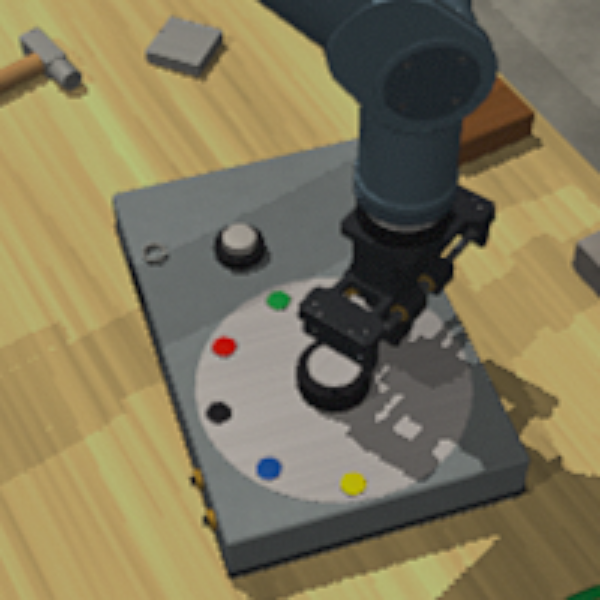

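The picture shows the gripper covering the tab beside the hub (330,370). The wrist force of about 3 N suggests the fingers are pushing it. I'll carry on along the arc.

>>> arm_command(
  commands=[
    {"hand": 1, "tx": 0.004, "ty": 0, "tz": 0.001, "roll": -0.065},
    {"hand": 1, "tx": 0.008, "ty": 0.001, "tz": 0.001, "roll": -0.135},
    {"hand": 1, "tx": 0.013, "ty": 0.001, "tz": 0.001, "roll": -0.205},
    {"hand": 1, "tx": 0.017, "ty": 0.001, "tz": 0.001, "roll": -0.275},
    {"hand": 1, "tx": 0.022, "ty": 0.001, "tz": 0.001, "roll": -0.345},
    {"hand": 1, "tx": 0.026, "ty": 0.001, "tz": 0.001, "roll": -0.415},
    {"hand": 1, "tx": 0.03, "ty": 0, "tz": 0.001, "roll": -0.485},
    {"hand": 1, "tx": 0.035, "ty": -0.001, "tz": 0.001, "roll": -0.555},
    {"hand": 1, "tx": 0.039, "ty": -0.003, "tz": 0.001, "roll": -0.62},
    {"hand": 1, "tx": 0.043, "ty": -0.004, "tz": 0.001, "roll": -0.69},
  ],
)

```text
clock: 6.55
position: [0.5981, -0.0759, 0.0755]
orientation: [0.739, 3.051, 0.001]
wrist_force: [1.4, -2.6, -0.1]
opening: 0.0004
gripper_force: 0.8
```

```bash
python3 arc.py 63 83 .017; python3 -c "
from m import *
S=get_image('side')
cv2.imwrite('pics/c.png',cv2.resize(S['frame'][150:310,210:370,::-1],(600,600)))
"
```

```text
6.55 [ 0.5981 -0.0759  0.0755] [ 1.3983 -2.5558 -0.0554]
65.0 [ 0.002  0.    -0.   ] -0.039
67.0 [ 0.005  0.    -0.   ] -0.074
69.0 [ 0.007  0.001 -0.   ] -0.109
71.0 [ 0.009  0.001 -0.   ] -0.144
73.0 [ 0.011  0.002 -0.   ] -0.179
75.0 [ 0.014  0.002 -0.   ] -0.213
77.0 [ 0.016  0.002 -0.   ] -0.248
79.0 [ 0.018  0.002 -0.   ] -0.283
81.0 [ 0.02   0.002 -0.   ] -0.318
83.0 [ 0.023  0.002 -0.   ] -0.353
```

View pics/c.png

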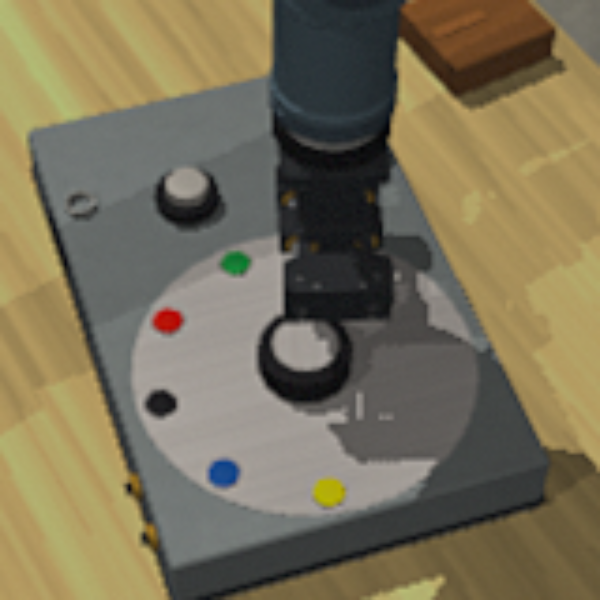

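The tab is still hidden behind the gripper, at about (320,290). Green (236,263) and the button (187,190) are clear. I'll push slowly to a nominal 83°, back off and look.

>>> arm_command(
  commands=[
    {"hand": 1, "tx": 0.002, "ty": 0, "tz": 0, "roll": -0.04},
    {"hand": 1, "tx": 0.005, "ty": 0, "tz": 0, "roll": -0.075},
    {"hand": 1, "tx": 0.007, "ty": 0.001, "tz": 0, "roll": -0.11},
    {"hand": 1, "tx": 0.009, "ty": 0.001, "tz": 0, "roll": -0.145},
    {"hand": 1, "tx": 0.011, "ty": 0.002, "tz": 0, "roll": -0.18},
    {"hand": 1, "tx": 0.014, "ty": 0.002, "tz": 0, "roll": -0.215},
    {"hand": 1, "tx": 0.016, "ty": 0.002, "tz": 0, "roll": -0.25},
    {"hand": 1, "tx": 0.018, "ty": 0.002, "tz": 0, "roll": -0.285},
    {"hand": 1, "tx": 0.02, "ty": 0.002, "tz": 0, "roll": -0.32},
    {"hand": 1, "tx": 0.023, "ty": 0.002, "tz": 0, "roll": -0.355},
  ],
)

```text
clock: 7.43
position: [0.5783, -0.0641, 0.0751]
orientation: [0.19, 3.135, -0.0]
wrist_force: [2.1, -1.3, -0.3]
opening: 0.0004
gripper_force: 0.8
```

```bash
cat > look.py <<'E'
from m import *
import sys
s,p,R=pose();print(s['clock'],p,s['wrist_force'])
for n,roi in(('side',RS),('top',(270,165,352,250))):
    S=get_image(n);b=blobs(S,roi)
    if 'tab' in b:
        q=onz(S,b['tab'][0],.083);print(n,b['tab'][:2],q,'ang',np.degrees(np.arctan2(*(q[:2]-A)[::-1])),'r',np.hypot(*(q[:2]-A)))
    if n=='side': cv2.imwrite('pics/'+sys.argv[1],cv2.resize(S['frame'][150:310,210:370,::-1],(600,600)))
E
python3 look.py d.png;python3 arc.py 83 93 .017
```

```text
7.4333 [ 0.5783 -0.0641  0.0751] [ 2.056  -1.3093 -0.2996]
side (array([282.6832, 225.3663]), np.int32(101)) [ 0.5637 -0.0673  0.083 ] ang 80.54241028338848 r 0.05717320318575878
top (array([347.    , 173.2222]), np.int32(9)) [ 0.6626 -0.2342  0.083 ] ang -45.596746777304695 r 0.1547244824981325
7.5333 [ 0.5775 -0.064   0.0749] [ 0.4887  0.0721 -0.054 ]
84.0 [-0.     0.    -0.001] -0.018
85.0 [ 0.001  0.    -0.001] -0.035
86.0 [ 0.002  0.001 -0.001] -0.053
87.0 [ 0.003  0.001 -0.001] -0.07
88.0 [ 0.004  0.001 -0.001] -0.088
89.0 [ 0.005  0.001 -0.001] -0.105
90.0 [ 0.006  0.002 -0.001] -0.122
91.0 [ 0.008  0.002 -0.001] -0.14
92.0 [ 0.009  0.002 -0.001] -0.157
93.0 [ 0.01   0.002 -0.001] -0.175
```

View pics/d.png

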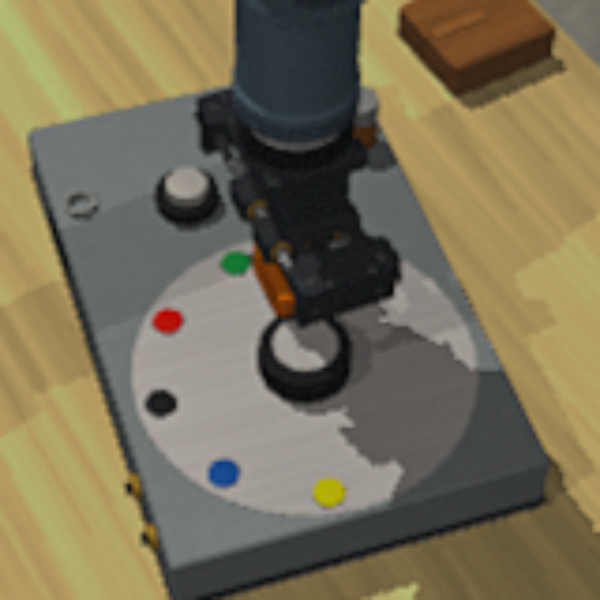

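The tab is visible at (275,280), at about 80.5° and lagging the nominal angle by about 2.5°. Green is at 88.3°, so I'll go 8° further.

>>> arm_command(
  commands=[
    {"hand": 1, "tx": 0.001, "ty": 0, "tz": 0, "roll": -0.02},
    {"hand": 1, "tx": 0.002, "ty": 0, "tz": 0, "roll": -0.04},
    {"hand": 1, "tx": 0.003, "ty": 0.001, "tz": 0, "roll": -0.06},
    {"hand": 1, "tx": 0.004, "ty": 0.001, "tz": 0, "roll": -0.075},
    {"hand": 1, "tx": 0.005, "ty": 0.001, "tz": 0, "roll": -0.09},
    {"hand": 1, "tx": 0.006, "ty": 0.001, "tz": 0, "roll": -0.105},
    {"hand": 1, "tx": 0.007, "ty": 0.002, "tz": 0, "roll": -0.12},
    {"hand": 1, "tx": 0.008, "ty": 0.002, "tz": 0, "roll": -0.14},
    {"hand": 1, "tx": 0.008, "ty": 0.002, "tz": 0, "roll": -0.14},
    {"hand": 1, "tx": 0.008, "ty": 0.002, "tz": 0, "roll": -0.14},
  ],
)

```text
clock: 8.37
position: [0.5696, -0.0614, 0.0746]
orientation: [0.027, -3.141, -0.0]
wrist_force: [0.4, 0.2, 0.3]
opening: 0.0003
gripper_force: 0.2
```

>>> arm_command(
  commands=[
    {"hand": 1, "tx": -0.006, "ty": 0, "tz": 0, "roll": 0},
    {"hand": 1, "tx": -0.015, "ty": 0, "tz": 0, "roll": 0},
    {"hand": 1, "tx": -0.025, "ty": 0, "tz": -0.01, "roll": 0},
    {"hand": 1, "tx": -0.035, "ty": 0, "tz": -0.025, "roll": 0},
    {"hand": 1, "tx": -0.045, "ty": 0, "tz": -0.04, "roll": 0},
    {"hand": 1, "tx": -0.055, "ty": 0, "tz": -0.055, "roll": 0},
    {"hand": 1, "tx": -0.065, "ty": 0, "tz": -0.07, "roll": 0},
    {"hand": 1, "tx": -0.07, "ty": 0, "tz": -0.085, "roll": 0},
    {"hand": 1, "tx": -0.07, "ty": 0, "tz": -0.095, "roll": 0},
    {"hand": 1, "tx": -0.07, "ty": 0, "tz": -0.095, "roll": 0},
  ],
)

```text
clock: 9.2
position: [0.6417, -0.0602, 0.1718]
orientation: [-0.027, 3.138, -0.0]
wrist_force: [1.5, -0.2, -0.6]
opening: 0.0006
gripper_force: 0.0
```

```bash
python3 look.py e.png; python3 - <<'E'
from m import *
S=get_image('side')
g=cv2.cvtColor(S['frame'],cv2.COLOR_RGB2HSV);x0,y0,x1,y1=248,188,272,212
m=((g[...,1]<70)&(g[...,2]>130)).astype(np.uint8);k=np.zeros_like(m);k[y0:y1,x0:x1]=m[y0:y1,x0:x1]
c,l,s,ce=cv2.connectedComponentsWithStats(k);i=1+np.argmax(s[1:,4]);print(s[i],ce[i],onz(S,ce[i],.080))
T=get_image('top')
for n in('button_base','button_top'):
    for im,z in((S,.08),(T,.08)):
        for r in nets.recognise(im,n)[:2]: print(n,z,np.round(r['point'],1),round(r['score'],2),onz(im,r['point'],z))
E
```

```text
9.2 [ 0.6417 -0.0602  0.1718] [ 1.4901 -0.2035 -0.6159]
side (array([279.5354, 225.8976]), np.int32(127)) [ 0.5557 -0.0648  0.083 ] ang 88.60235575296397 r 0.058937095774570535
top (array([345.3571, 168.2143]), np.int32(14)) [ 0.6784 -0.2298  0.083 ] ang -40.52575777125867 r 0.16326846890370583
[254 195  11   8  65] [258.9692 198.4462] [0.5558 0.0483 0.08  ]
button_base 0.08 [361.1 397.2] 0.65 [ 0.4809 -0.5243  0.08  ]
button_base 0.08 [290.2 241.1] 0.54 [ 0.5559 -0.1188  0.08  ]
button_base 0.08 [259.  210.9] 0.51 [0.5522 0.04   0.08  ]
```

View pics/e.png

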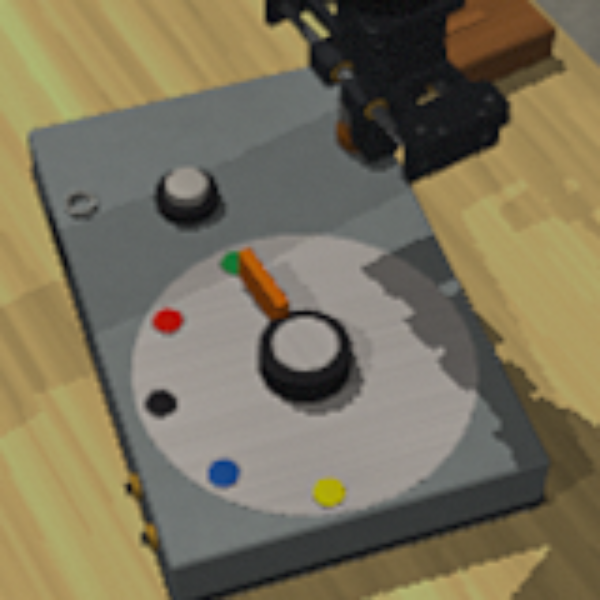

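The tab (262,283) points at the green dot, measured at 88.6° against 88.3°. The jar is untouched, and the button is at about (0.555, 0.048).

```bash
python3 -c "
from m import *
print(pose()[2].round(3));print(goto((.555,.048),.12,179))"
```

```text
[[-1.    -0.017 -0.001]
 [-0.017  1.    -0.   ]
 [ 0.001  0.    -1.   ]]
(array([0.0824, 0.1096, 0.0491]), np.float64(0.035))
```

>>> arm_command(
  commands=[
    {"hand": 1, "tx": 0.008, "ty": 0.012, "tz": 0, "roll": 0},
    {"hand": 1, "tx": 0.02, "ty": 0.027, "tz": 0, "roll": 0},
    {"hand": 1, "tx": 0.035, "ty": 0.047, "tz": 0, "roll": 0},
    {"hand": 1, "tx": 0.05, "ty": 0.067, "tz": 0, "roll": 0},
    {"hand": 1, "tx": 0.065, "ty": 0.087, "tz": 0, "roll": 0},
    {"hand": 1, "tx": 0.077, "ty": 0.102, "tz": 0.01, "roll": 0},
    {"hand": 1, "tx": 0.082, "ty": 0.11, "tz": 0.025, "roll": 0},
    {"hand": 1, "tx": 0.082, "ty": 0.11, "tz": 0.04, "roll": 0},
    {"hand": 1, "tx": 0.082, "ty": 0.11, "tz": 0.049, "roll": 0},
    {"hand": 1, "tx": 0.082, "ty": 0.11, "tz": 0.049, "roll": 0},
  ],
)

```text
clock: 10.43
position: [0.5547, 0.0481, 0.1189]
orientation: [0.027, -3.138, 0.001]
wrist_force: [0.3, -0.5, 0.1]
opening: 0.0002
gripper_force: 0.0
```

```bash
python3 look.py f.png; python3 -c "
from m import *
print(goto((.555,.048),.0755,179))"
```

```text
10.4333 [0.5547 0.0481 0.1189] [ 0.2971 -0.5495  0.119 ]
side (array([279.4844, 225.875 ]), np.int32(128)) [ 0.5557 -0.0646  0.083 ] ang 88.68063973687151 r 0.0590659873929431
top (array([294.5, 209. ]), np.int32(48)) [ 0.5552 -0.0693  0.083 ] ang 89.00872849301642 r 0.05438682554822378
(array([0.0012, 0.0002, 0.0452]), np.float64(0.034))
```

View pics/f.png

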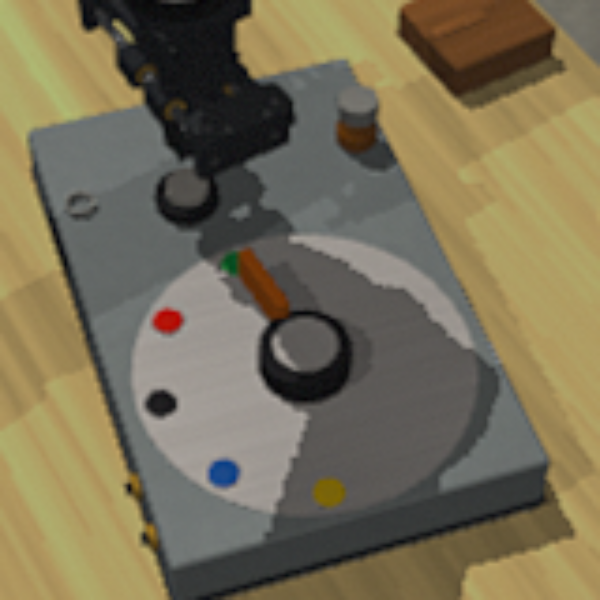

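The fingers hang above the button (187,190), and both views put the tab at about 88.8°. Pressing now.

>>> arm_command(
  commands=[
    {"hand": 1, "tx": 0, "ty": 0, "tz": 0.01, "roll": 0},
    {"hand": 1, "tx": 0, "ty": 0, "tz": 0.02, "roll": 0},
    {"hand": 1, "tx": 0, "ty": 0, "tz": 0.028, "roll": 0},
    {"hand": 1, "tx": 0, "ty": 0, "tz": 0.033, "roll": 0},
    {"hand": 1, "tx": 0, "ty": 0, "tz": 0.036, "roll": 0},
    {"hand": 1, "tx": 0, "ty": 0, "tz": 0.039, "roll": 0},
    {"hand": 1, "tx": 0, "ty": 0, "tz": 0.042, "roll": 0},
    {"hand": 1, "tx": 0, "ty": 0, "tz": 0.044, "roll": 0},
    {"hand": 1, "tx": 0, "ty": 0, "tz": 0.044, "roll": 0},
    {"hand": 1, "tx": 0, "ty": 0, "tz": 0.044, "roll": 0},
  ],
)

```text
clock: 11.37
position: [0.5558, 0.0484, 0.0769]
orientation: [0.027, -3.141, 0.0]
wrist_force: [-2.4, -0.6, 4.8]
opening: 0.0005
gripper_force: 2.3
```

>>> arm_command(
  commands=[
    {"hand": 1, "tx": 0, "ty": 0, "tz": 0.001, "roll": 0},
    {"hand": 1, "tx": 0, "ty": 0, "tz": 0.002, "roll": 0},
    {"hand": 1, "tx": 0, "ty": 0, "tz": 0.003, "roll": 0},
    {"hand": 1, "tx": 0, "ty": 0, "tz": 0.003, "roll": 0},
    {"hand": 1, "tx": 0, "ty": 0, "tz": 0.003, "roll": 0},
    {"hand": 1, "tx": 0, "ty": 0, "tz": 0.003, "roll": 0},
    {"hand": 1, "tx": 0, "ty": 0, "tz": 0.003, "roll": 0},
    {"hand": 1, "tx": 0, "ty": 0, "tz": 0.003, "roll": 0},
    {"hand": 1, "tx": 0, "ty": 0, "tz": 0.003, "roll": 0},
    {"hand": 1, "tx": 0, "ty": 0, "tz": 0.003, "roll": 0},
  ],
)

```text
clock: 12.2
position: [0.5559, 0.0484, 0.0761]
orientation: [0.027, -3.141, 0.0]
wrist_force: [-10.4, -1.2, 28.8]
opening: 0.0007
gripper_force: 13.9
```

The force rose to 29 N at z = 76 mm, so the button is on its bottom stop. Lifting off.

>>> arm_command(
  commands=[
    {"hand": 1, "tx": 0, "ty": 0, "tz": -0.004, "roll": 0},
    {"hand": 1, "tx": 0, "ty": 0, "tz": -0.01, "roll": 0},
    {"hand": 1, "tx": 0, "ty": 0, "tz": -0.02, "roll": 0},
    {"hand": 1, "tx": 0, "ty": 0, "tz": -0.035, "roll": 0},
    {"hand": 1, "tx": 0, "ty": 0, "tz": -0.05, "roll": 0},
    {"hand": 1, "tx": 0, "ty": 0, "tz": -0.07, "roll": 0},
    {"hand": 1, "tx": 0, "ty": 0, "tz": -0.09, "roll": 0},
    {"hand": 1, "tx": 0, "ty": 0, "tz": -0.1, "roll": 0},
    {"hand": 1, "tx": 0, "ty": 0, "tz": -0.1, "roll": 0},
    {"hand": 1, "tx": 0, "ty": 0, "tz": -0.1, "roll": 0},
  ],
)

```text
clock: 13.03
position: [0.5564, 0.0485, 0.1738]
orientation: [-0.027, 3.14, 0.0]
wrist_force: [-0.1, -0.5, -0.8]
opening: 0.0007
gripper_force: 0.0
```

```bash
python3 look.py g.png
```

```text
13.0333 [0.5564 0.0485 0.1738] [-0.1406 -0.4575 -0.7694]
side (array([279.5077, 226.    ]), np.int32(130)) [ 0.5555 -0.065   0.083 ] ang 88.82142475866026 r 0.05867339295276839
top (array([294.54, 209.06]), np.int32(50)) [ 0.5551 -0.0694  0.083 ] ang 89.20506085107311 r 0.05426603107240466
```

View pics/g.png

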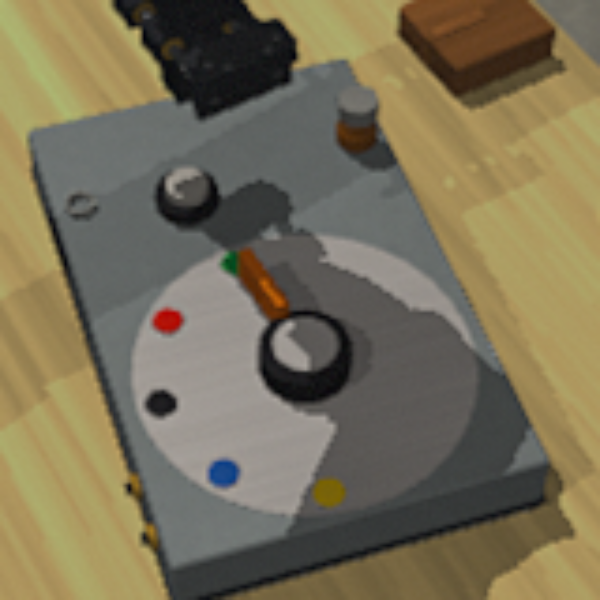

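The tab (262,283) is at the green dot, the button (187,190) is up, the jar and ring are in place, and the arm is clear.

```bash
python3 -c "
from cell import job
print(job.sign_off())"
```

```text
the job is handed in; nothing more can be done
None
```

The orange tab points at the green dot (within about 1° in both camera views), the white button was pressed to its stop and came back up, the jar and ring did not move, nothing else was touched, and the job is handed in; sign-off gave no verdict.

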